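# Sweep the offcuts off the work board into the scrap bin

### The arm

A 6-joint arm with a two-finger parallel gripper is mounted at the origin on the work surface. World frame = base frame: x ahead of the robot, y to its left, z up, the work surface at z = 0. Lengths are in mm, angles in degrees, forces in N, time in s.
With the tool pointing down it reaches from about 300 to 850 mm from the base axis. Payload 4.2 kg.
Tool frame: the origin (TCP) lies between the finger pads; the fingertips stand 22 mm ahead of it and the grasp point (between the pads) lies 3 mm ahead of it; z points along the fingers, y is the direction in which the jaws open and shut (so a half turn about z gives the same grasp; the last joint's range is limited). The gripper opens to 91 mm and grips with 3 to 60 N. Pads are 32 mm wide; open, the fingers measure 118 mm over their backs; the gripper's body (76 mm by 178 mm) begins 60 mm behind the grasp point.
Start: joints at [67.208, 18.312, 89.639, -0, 72.044, -1.146], TCP at [212.107, 534.464, 235.976] pointing down, gripper open.
Joint ranges: [-177.97, 177.97], [-48.28, 115.42], [12.27, 149.76], [-77.06, 257.06], [2.81, 150.46], [-146.56, 146.56]. Speed limits (degrees/s): [147.25, 147.25, 180, 180, 180, 180].

### API

Orientations are given as [roll, pitch, yaw] about the fixed x, y, z axes, in that order (R = Rz(yaw) Ry(pitch) Rx(roll)).
In Python, from workcell import * gives the robot as it stands.
- The arm moves only by the shell command python3 -m jog 'ROWS' [OPENING] [FORCE]. ROWS is text: rows parted by semicolons, each of 6 numbers parted by spaces: the shift along the tool's x, y, z in units of 0.5 m (1.0 is 0.5 m), then the turn, a rotation vector about the tool's x, y, z in units of pi/2 rad (1.0 is pi/2 rad). A call has 1 to 20 rows; each row is the pose to reach, as a shift and turn from the pose measured when the call began, along the tool's axes at that moment; what a row does not reach only later rows make up. A row lasts 1/12 s, in which the tool goes at most 41.7 mm and 7.16 degrees, less where a joint would pass 70% of its speed; a pose out of reach is approached as far as the arm can. A call with a number of a shift or a turn outside -1 to 1 is refused whole. A call with a gripper value outside its range is refused whole. OPENING is the opening, from -1 (shut) to 1 (fully open), set as the call begins (- or left out, the last holds). The fingers move at their own pace and stop on an object; FORCE is the grip in N (left out, the last holds). Time passes only in rows, so rows that repeat a pose let the fingers close. It gives the time, the measured TCP pose, the force and the opening at its end, in the units of the state.
- state(): the state, without advancing time (a new reading comes with each control period).
- grab_frame(name): name is "scene" or "top" or "wrist"; returns the picture (420x560x3 uint8, red, green, blue); there is no depth.
- calibration(name): a dict with "mtx" (3x3 intrinsics, pixels), "rvec" (rotation vector, rad) and "tvec" (3), from world to camera coordinates, as OpenCV has them. Camera axes: x right, y down, z forward; pixel columns grow to the right and rows downward; lengths in mm; the calibration is good to about 2 mm. The wrist camera is an equidistant fisheye: a pixel r from the principal point sees the ray r / f radians off the axis. A picture is of the moment at which its call begins: read the wrist's pose just before it. calibration takes no time and is no camera call; for the wrist camera it gives the pose at the moment of the call.
- job_done(): hands the job in, once; it reports no verdict.
Trained networks look in the newest picture that a camera, given by its name, has taken for a name from the list of things; names that differ only in an ending like _2 or _b are one class to them, and where a whole thing is asked for, a point or a joint stands for the part that bears it (a point fixed in the world has none). Each returns a list of dicts, best first, with "confidence" (0 to 1); they miss things now and then, are a little off and sometimes report something else, mostly with a low value. They report only what shows in the picture. A call takes as long as a camera call.
- spot_in(query, camera): "rect" ([left, top, right, bottom] in pixels, round what is visible of it).
- tip_of(query, camera): "location" ([column, row] in pixels: a listed point, or the origin of a listed thing).
The state is a dict: "time_s": time; "qpos": joint angles; "qvel": joint speeds; "effort": joint torques, N m; "ee_pos": TCP position; "ee_rot": TCP orientation; "force": force on the tool from outside, world axes, zero at the start; "torque": the same for the moment, N m; "gripper_width": finger opening in mm.
Only numpy, scipy, OpenCV 4.12 (cv2) and the standard library are available. Lean on these libraries where they do the work, as an engineer would, in place of code of your own. Each camera call takes 0.05 s, during which the arm holds its last target. There are 200 camera calls.

### The job

Clear the three wood offcuts off the raised work board: push them along the board with your fingertips and over its edge, so that they drop into the red scrap bin that stands against the board, not into the grey parts tray on the opposite side. Do not pick any of them up, and leave the wax jar and the block plane where they are.

Things in the scene. Friction and masses are not known exactly. Their poses are not given: they have to be found in the camera images.
- board: Plywood work board, fixed, 340 mm along its own x, 320 mm along its own y, its flat top 60 mm above the bench. Origin: centre of its underside, at bench height. The edges at its own y = +160 and -160 mm are open: the bin stands against one and the tray against the other.
- scrap_bin: Red plastic open bin, fixed to the bench, outside 210 (own x) x 150 (own y) x 45 mm high, walls and floor 5 mm; its rim is 15 mm below the board's top. Its long side lies along one y edge of the board (which of the two varies), axes parallel to the board's, 3 mm from it, up to 30 mm off the middle of that edge. Origin: centre of its underside, at bench height.
- parts_tray: Grey plastic tray of the same size as the scrap bin, fixed against the opposite edge of the board, with three pale finished wooden parts in it that do not come out. No offcut belongs in it. Origin: centre of its underside.
- batten_end: Dark brown rectangular offcut, 44 x 24 x 22 mm high. Loose, about 30 g, starts standing flat on the board. Origin: centre of the face that is underneath at the start. 
- notched_offcut: Reddish-brown notched offcut, 38 (own x) x 30 (own y) x 24 mm high; the upper half is cut away over the 19 mm at its own +x end. Loose, about 30 g, starts standing flat on the board. Origin: centre of the face that is underneath at the start. 
- dowel_end: Blue-painted round offcut of a dowel, standing on end, 32 mm diameter, 26 mm high. Loose, about 30 g, starts standing flat on the board. Origin: centre of the face that is underneath at the start. 
- wax_jar: Small amber jar with black lid, 44 mm diameter, 45 mm high, loose, standing on the board near the near or the far edge (own x about +135 or -135 mm). Leave alone. Origin: centre of its underside.
- plane: Small steel block plane, 44 x 120 mm, 44 mm high with its wooden grips, lying on the board near the edge opposite the jar, its length along the board's y. Loose; leave alone. Origin: centre of its underside.

How it is judged (in metres and radians):
At the end, for the whole second after the job is handed in: All three offcuts lie at rest inside the scrap bin, below its rim; wax jar and plane are within 20 mm of where they stood and the jar is upright (x of batten_end in the frame of scrap_bin between -0.1 and 0.1 m and y of batten_end in the frame of scrap_bin between -0.07 and 0.07 m and z of each of batten_end, notched_offcut, dowel_end in the frame of scrap_bin below 0.045 m and linear speed of each of batten_end, notched_offcut, dowel_end below 0.03 m/s and x of notched_offcut in the frame of scrap_bin between -0.1 and 0.1 m and y of notched_offcut in the frame of scrap_bin between -0.07 and 0.07 m and x of dowel_end in the frame of scrap_bin between -0.1 and 0.1 m and y of dowel_end in the frame of scrap_bin between -0.07 and 0.07 m and distance of each of wax_jar, plane from where it was at the start of the episode below 0.02 m and angle between wax_jar's own z axis and vertical below 0.3 rad); the robot touches nothing.
It fails at once if an offcut is picked up (its underside more than 30 mm above the board's top) (height (world z) of any of batten_end, notched_offcut, dowel_end above 0.09 m).
It fails at once if the wax jar or the plane is pushed more than 20 mm away, or the jar tipped (not (distance of each of wax_jar, plane from where it was at the start of the episode below 0.02 m and angle between wax_jar's own z axis and vertical below 0.3 rad)).
It also fails if it takes over 64 s, if anything falls off the work surface, if the arm or the gripper's body presses on something with over 40 N, if the wrist force passes 120 N, or if a joint passes its speed limit or range.

## Working session

There is one attempt and no reset: what is moved stays moved. The work goes in short steps, Python scripts to look and compute and a shell command to move; the robot and the scene stay as the last step left them, time stands still between calls to the robot, and variables do not carry over. Pictures are saved under pics/ and viewed, about 8 in all and at most 12, crops included, and the job is handed in when it is done.

```bash
mkdir -p pics; ls
cat > h.py <<'E'
from workcell import *
import numpy as np, cv2
def ray(name,px,cal=None):
    c=cal or calibration(name); K=np.array(c["mtx"],float); R=cv2.Rodrigues(np.array(c["rvec"],float))[0]; t=np.array(c["tvec"],float).ravel()
    u=(np.array(px,float)-K[:2,2])/[K[0,0],K[1,1]]
    if name=="wrist":
        r=np.hypot(*u); d=np.array([*(u/r*np.sin(r)),np.cos(r)])
    else: d=np.array([*u,1])
    return -R.T@t, R.T@(d/np.linalg.norm(d))
def at(name,px,z,cal=None):
    o,d=ray(name,px,cal); return o+d*(z-o[2])/d[2]
def tri(rs):
    A=sum(np.eye(3)-np.outer(d,d) for o,d in rs); b=sum((np.eye(3)-np.outer(d,d))@o for o,d in rs)
    return np.linalg.solve(A,b)
E
python3 - <<'E'
from h import *
s=state(); print(s["time_s"],s["ee_pos"],s["ee_rot"],s["gripper_width"])
im={}
for n in("top","scene"):
    im[n]=grab_frame(n); cv2.imwrite(f"pics/{n}0.png",im[n][:,:,::-1])
for q in("board","scrap_bin","parts_tray","batten_end","notched_offcut","dowel_end","wax_jar","plane"):
    rs=[]
    for n in("top","scene"):
        a=tip_of(q,n)[:2]; b=spot_in(q,n)[:1]
        print(q,n,[(np.round(x["location"],1),round(x["confidence"],2)) for x in a],[(np.round(x["rect"]),round(x["confidence"],2)) for x in b], np.round(at(n,a[0]["location"],60 if q not in("board","scrap_bin","parts_tray") else 0)) if a else "")
        if a: rs.append(ray(n,a[0]["location"]))
    if len(rs)==2: print("  tri",np.round(tri(rs)))
print(state()["time_s"])
E
```

```text
pics
0.0 [211.92961256 534.02539128 235.14887301] [-1.79902044e+02 -1.80318984e-03  1.58354173e+02] 90.95361988038758
board top [(array([276.6, 207.7]), 0.95)] [(array([264., 194., 288., 212.]), 0.68)] [556.  31.   0.]
board scene [] [(array([172., 132., 409., 342.]), 0.79)] 
scrap_bin top [(array([169.6, 197. ]), 0.58)] [(array([122., 145., 202., 244.]), 0.8)] [577. 273.   0.]
scrap_bin scene [(array([350.7, 343.1]), 0.65)] [(array([280., 270., 431., 412.]), 0.67)] [579. 274.   0.]
  tri [578. 274.  -3.]
parts_tray top [(array([384.7, 226.4]), 0.93)] [(array([344., 169., 428., 283.]), 0.69)] [ 517. -208.    0.]
parts_tray scene [(array([241.7, 148.2]), 0.77)] [(array([184.,  96., 302., 179.]), 0.78)] [ 521. -203.    0.]
  tri [ 518. -209.   -9.]
batten_end top [(array([295.6, 172. ]), 0.67)] [(array([291., 162., 306., 185.]), 0.82)] [623. -10.  60.]
batten_end scene [(array([244.3, 216.7]), 0.83)] [(array([230., 203., 256., 223.]), 0.92)] [620. -14.  60.]
  tri [621. -10.  66.]
notched_offcut top [(array([276.9, 201.3]), 0.59)] [(array([266., 192., 290., 212.]), 0.86)] [559.  29.  60.]
notched_offcut scene [(array([283.8, 218.4]), 0.58)] [(array([271., 207., 296., 228.]), 0.91)] [560.  29.  60.]
  tri [559.  29.  58.]
dowel_end top [(array([279. , 239.1]), 0.72)] [(array([269., 230., 290., 246.]), 0.49)] [480.  23.  60.]
dowel_end scene [(array([315.5, 198. ]), 0.6)] [(array([305., 186., 329., 206.]), 0.73)] [484.  24.  60.]
  tri [481.  22.  55.]
wax_jar top [(array([293.9, 141.6]), 0.89)] [] [690.  -5.  60.]
wax_jar scene [(array([213.5, 236.2]), 0.89)] [(array([200., 214., 226., 246.]), 0.89)] [689.  -8.  60.]
  tri [689.  -6.  64.]
plane top [(array([291. , 271.5]), 0.83), (array([381.4, 225.6]), 0.47)] [(array([260., 258., 319., 287.]), 0.93)] [415.  -3.  60.]
plane scene [(array([337.8, 175.9]), 0.78)] [(array([313., 147., 365., 200.]), 0.9)] [417.   5.  60.]
  tri [413.  -1.  50.]
1.7
```

View pics/top0.png

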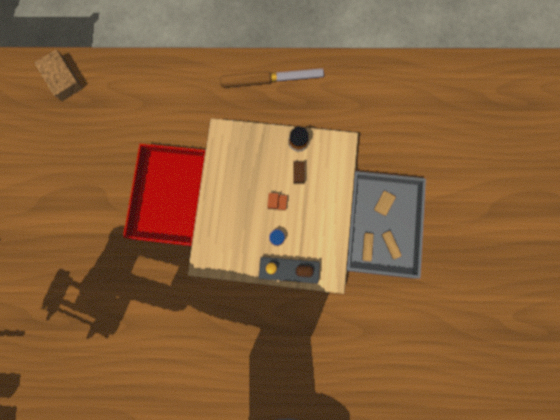

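View pics/scene0.png

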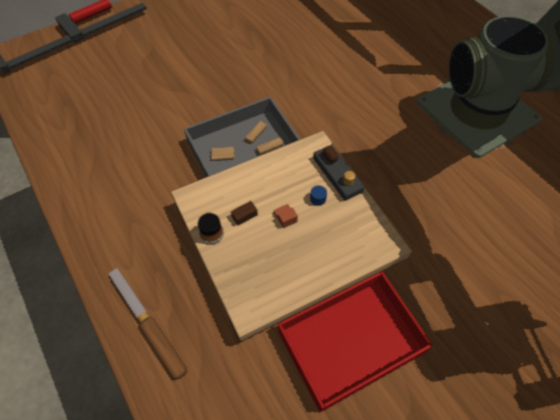

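The top view shows the red bin on the left (centre about 170,195), the tray on the right, the offcuts at (299,172), (278,201) and (278,237), the jar at (299,138) and the plane at (290,270). The scene view agrees. Next I get the board frame.

Run:
```python
from h import *
im=cv2.imread("pics/top0.png")
P=np.array([at("top",p,60)[:2] for p in[(211,120),(358,132),(345,292),(190,277)]])
print(np.round(P)); c=P.mean(0); 
vx=(P[0]-P[3]+P[1]-P[2]); yaw=np.degrees(np.arctan2(vx[1],vx[0])); vy=P[0]-P[1]+P[3]-P[2]; print("c",c,"yaw",yaw,np.degrees(np.arctan2(vy[1],vy[0]))-90, [np.linalg.norm(P[i]-P[(i+1)%4]) for i in range(4)])
a=np.radians(yaw); R=np.array([[np.cos(a),-np.sin(a)],[np.sin(a),np.cos(a)]])
for n,p in dict(bin=(578,274),tray=(518,-209),bat=(621,-10),notch=(559,29),dow=(481,22),jar=(689,-6),plane=(413,-1)).items(): print(n,np.round(R.T@(np.array(p)-c)))
# outlines by colour masks
hsv=cv2.cvtColor(im,cv2.COLOR_BGR2HSV)
# bin mask
m=cv2.inRange(hsv,(0,200,60),(6,255,255))|cv2.inRange(hsv,(174,200,60),(180,255,255)); m[:,215:]=0
k=cv2.minAreaRect(np.argwhere(m>0)[:,::-1].astype(np.float32)); print("bin rect",k); print(np.round([at("top",p,45)[:2] for p in cv2.boxPoints(k)]))
for n,r in dict(bat=(286,157,311,190),notch=(261,187,295,217),dow=(264,226,295,250)).items():
    x0,y0,x1,y1=r; s=im[y0:y1,x0:x1].astype(int); 
    m=(s[:,:,2]<110) if n=="bat" else ((s[:,:,2]-s[:,:,1]>70)&(s[:,:,1]<120) if n=="notch" else s[:,:,0]-s[:,:,2]>20)
    q=np.argwhere(m)[:,::-1].astype(np.float32)+[x0,y0]; k=cv2.minAreaRect(q.astype(np.float32)); b=np.array([at("top",p,83)[:2] for p in cv2.boxPoints(k)])
    print(n,len(q),"centre board",np.round(R.T@(b.mean(0)-c)),"corners board",np.round((b-c)@R).tolist())
big=cv2.resize(im[110:300,185:365],None,fx=3.1,fy=3.1,interpolation=cv2.INTER_CUBIC); cv2.imwrite("pics/crop1.png",big)
```

```text
[[ 737.  175.]
 [ 712. -142.]
 [ 376. -111.]
 [ 400.  203.]]
c [556.16590366  31.26870308] yaw -4.947174592462128 -4.36225753259049 [np.float64(318.4904052924083), np.float64(337.840489484583), np.float64(315.35727927958595), np.float64(338.2424634288534)]
bin [  1. 244.]
tray [ -17. -243.]
bat [ 68. -36.]
notch [ 3. -2.]
dow [-74. -16.]
jar [136. -26.]
plane [-140.  -44.]
bin rect ((163.4580841064453, 193.47573852539062), (68.6952896118164, 99.40846252441406), 8.275894165039062)
[[479. 355.]
 [696. 341.]
 [675. 189.]
 [460. 209.]]
bat 246 centre board [ 66. -43.] corners board [[87.0, -30.0], [89.0, -52.0], [45.0, -56.0], [42.0, -34.0]]
notch 203 centre board [-1. -2.] corners board [[12.0, 16.0], [16.0, -18.0], [-13.0, -21.0], [-17.0, 13.0]]
dow 172 centre board [-73. -11.] corners board [[-76.0, 9.0], [-53.0, -9.0], [-71.0, -30.0], [-92.0, -12.0]]
```

View pics/crop1.png

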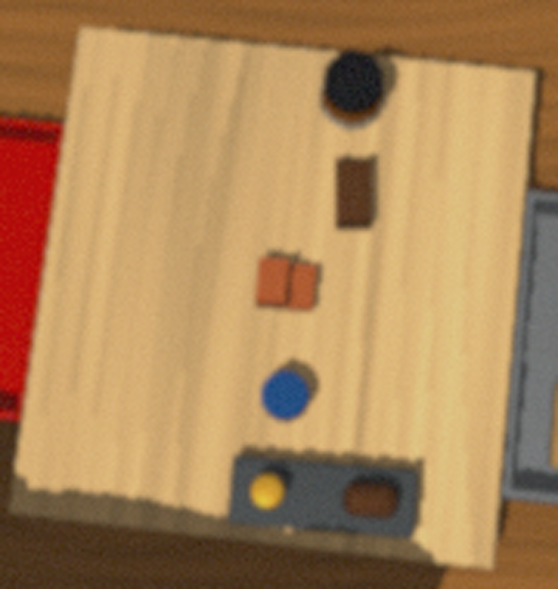

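```bash
cat >> h.py <<'E'
from scipy.spatial.transform import Rotation as Ro
C=np.array([556.,31.5]); YAW=-4.7
Rb=Ro.from_euler("z",YAW,degrees=True).as_matrix()[:2,:2]
def tob(p): return Rb.T@(np.array(p)[:2]-C)
def go(bx,by,z,yaw=YAW+90):
    s=state(); R0=Ro.from_euler("xyz",s["ee_rot"],degrees=True)
    w=np.array([*(C+Rb@[bx,by]),z]); d=R0.inv().apply(w-s["ee_pos"])/500
    r=(R0.inv()*Ro.from_euler("xyz",[180,0,yaw],degrees=True)).as_rotvec()/(np.pi/2)
    print(f"t={s['time_s']:.2f} now board {np.round(tob(s['ee_pos']),1)} z {s['ee_pos'][2]:.1f} ->",(bx,by,z),np.round(d,4),np.round(r,4))
E
python3 -c "
from h import *
go(-40,-30,236);go(-73,-66,150)"
```

```text
t=1.70 now board [-383.9  473.1] z 236.0 -> (-40, -30, 236) [-9.513e-01 -7.620e-01 -1.000e-04] [ 1.000e-04 -1.000e-04  8.117e-01]
t=1.70 now board [-383.9  473.1] z 236.0 -> (-73, -66, 150) [-0.9091 -0.8501  0.1719] [ 1.000e-04 -1.000e-04  8.117e-01]
```

```bash
T="x"; python3 -m jog '-0.951 -0.762 0 0 0 0.812;-0.951 -0.762 0 0 0 0.812;-0.951 -0.762 0 0 0 0.812;-0.951 -0.762 0 0 0 0.812;-0.951 -0.762 0 0 0 0.812;-0.951 -0.762 0 0 0 0.812;-0.951 -0.762 0 0 0 0.812;-0.951 -0.762 0 0 0 0.812;-0.951 -0.762 0 0 0 0.812;-0.951 -0.762 0 0 0 0.812;-0.951 -0.762 0 0 0 0.812;-0.951 -0.762 0 0 0 0.812;-0.951 -0.762 0 0 0 0.812;-0.951 -0.762 0 0 0 0.812;-0.951 -0.762 0 0 0 0.812;-0.951 -0.762 0 0 0 0.812;-0.951 -0.762 0 0 0 0.812;-0.951 -0.762 0 0 0 0.812;-0.951 -0.762 0 0 0 0.812' -0.6 10
python3 - <<'E'
from h import *
cal=calibration("wrist"); im=grab_frame("wrist"); cv2.imwrite("pics/w1.png",im[:,:,::-1])
for q in("batten_end","notched_offcut","dowel_end","wax_jar","plane"):
    a=tip_of(q,"wrist")[:1]; 
    if a: print(q,round(a[0]["confidence"],2),a[0]["location"],"board",np.round(tob(at("wrist",a[0]["location"],60,cal))))
go(-73,-66,150);go(-73,-66,87)
E
```

```text
time_s: 3.28
ee_pos: [512.9, 6.0, 236.0]
ee_rot: [-180.0, -0.0, 85.3]
force: [-0.1, 0.6, 1.0]
gripper_width: 18.1
batten_end 0.71 [382.2, 210.1] board [ 67. -43.]
dowel_end 0.64 [252.0, 180.3] board [-71. -12.]
wax_jar 0.65 [441.1, 200.2] board [138. -32.]
plane 0.62 [189.4, 206.0] board [-139.  -39.]
t=3.58 now board [-40.4 -29.3] z 236.1 -> (-73, -66, 150) [-0.0733 -0.0653  0.1722] [ 0.0002 -0.0001  0.0005]
t=3.58 now board [-40.4 -29.3] z 236.1 -> (-73, -66, 87) [-0.0733 -0.0653  0.2982] [ 0.0002 -0.0001  0.0005]
```

View pics/w1.png

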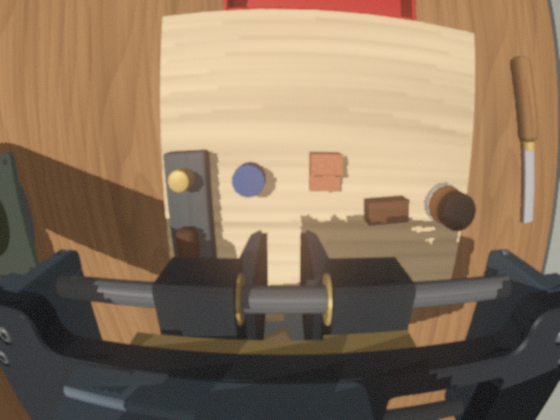

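Wrist view: dowel at (249,180), notched piece at (326,171), batten at (387,210), bin rim from column 228 to 415. It agrees with the top and scene views. Now I lower the fingers behind the dowel.

```bash
python3 -m jog '-0.066 -0.063 0.08 0 0 0;-0.066 -0.063 0.16 0 0 0;-0.066 -0.063 0.172 0 0 0;-0.066 -0.063 0.172 0 0 0;-0.066 -0.063 0.22 0 0 0;-0.066 -0.063 0.27 0 0 0;-0.066 -0.063 0.298 0 0 0;-0.066 -0.063 0.298 0 0 0' -0.6
python3 - <<'E'
from h import *
cal=calibration("wrist"); im=grab_frame("wrist"); cv2.imwrite("pics/w2.png",im[:,:,::-1])
for p in((228,10),(415,18)): pass
a=tip_of("dowel_end","wrist")[:1]
if a: print(a,"board",np.round(tob(at("wrist",a[0]["location"],60,cal))))
go(-62,190,87)
E
```

```text
time_s: 4.25
ee_pos: [478.7, -24.3, 85.8]
ee_rot: [-179.8, -0.0, 85.4]
force: [-0.2, 0.3, -0.1]
gripper_width: 18.2
t=4.35 now board [-70.6 -62. ] z 88.2 -> (-62, 190, 87) [0.504  0.0177 0.0025] [ 0.0013 -0.0001  0.0007]
```

View pics/w2.png

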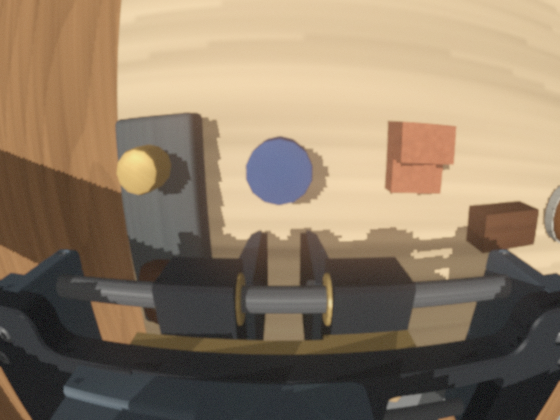

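Dowel centred between the fingers (column 280). Push it.

```bash
python3 -m jog '0.02 0 0 0 0 0;0.04 0 0 0 0 0;0.065 0.001 0 0 0 0;0.09 0.003 0 0 0 0;0.12 0.005 0 0 0 0;0.15 0.007 0 0 0 0;0.18 0.009 0 0 0 0;0.21 0.011 0 0 0 0;0.24 0.013 0 0 0 0;0.27 0.015 0 0 0 0;0.30 0.017 0 0 0 0;0.33 0.019 0 0 0 0;0.36 0.021 0 0 0 0;0.39 0.023 0 0 0 0;0.42 0.024 0 0 0 0;0.445 0.024 0 0 0 0;0.468 0.024 0 0 0 0;0.468 0.024 0 0 0 0;0.468 0.024 0 0 0 0'
python3 - <<'E'
from h import *
im=grab_frame("scene"); cv2.imwrite("pics/s2.png",im[:,:,::-1])
for q in("dowel_end","batten_end","notched_offcut"):
    a=tip_of(q,"scene")[:1]; 
    if a: print(q,a,"z60",np.round(tob(at("scene",a[0]["location"],60))),"z5",np.round(tob(at("scene",a[0]["location"],5))))
go(67,-80,140);go(-58,150,140)
E
```

```text
time_s: 5.93
ee_pos: [511.4, 208.4, 88.5]
ee_rot: [179.9, -0.0, 85.4]
force: [-0.7, -0.4, -0.5]
gripper_width: 18.1
dowel_end [{'location': [356.8, 292.9], 'confidence': 0.51}] z60 [-36. 187.] z5 [-55. 172.]
batten_end [{'location': [245.6, 215.2], 'confidence': 0.84}] z60 [ 64. -41.] z5 [ 53. -73.]
t=6.13 now board [-58.9 171.3] z 88.2 -> (67, -80, 140) [-0.5028  0.2519 -0.103 ] [0.0011 0.0001 0.0002]
t=6.13 now board [-58.9 171.3] z 88.2 -> (-58, 150, 140) [-0.0427  0.002  -0.1035] [0.0011 0.0001 0.0002]
```

View pics/s2.png

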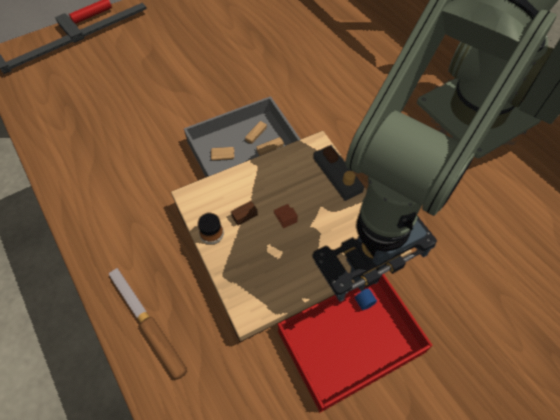

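The dowel is in the bin, at about (366,299). Next the batten.

```bash
python3 -m jog '0 0 -0.05 0 0 0;0 0 -0.103 0 0 0;-0.05 0.025 -0.103 0 0 0;-0.12 0.06 -0.103 0 0 0;-0.19 0.095 -0.103 0 0 0;-0.26 0.13 -0.103 0 0 0;-0.33 0.165 -0.103 0 0 0;-0.40 0.20 -0.103 0 0 0;-0.47 0.235 -0.103 0 0 0;-0.512 0.25 -0.103 0 0 0;-0.512 0.25 -0.103 0 0 0;-0.512 0.25 -0.103 0 0 0;-0.512 0.25 -0.06 0 0 0;-0.512 0.25 -0.02 0 0 0;-0.512 0.25 0.002 0 0 0;-0.512 0.25 0.002 0 0 0'
python3 - <<'E'
from h import *
cal=calibration("wrist"); im=grab_frame("wrist"); cv2.imwrite("pics/w3.png",im[:,:,::-1])
for q in("batten_end","notched_offcut","wax_jar"):
    a=tip_of(q,"wrist")[:1]
    if a: print(q,a,"board",np.round(tob(at("wrist",a[0]["location"],60,cal))))
im=grab_frame("top"); cv2.imwrite("pics/t3.png",im[:,:,::-1])
a=tip_of("dowel_end","top")[:1]; 
if a: print(a, np.round(tob(at("top",a[0]["location"],5))))
go(60,172,87)
E
```

```text
time_s: 7.47
ee_pos: [612.6, -57.1, 84.9]
ee_rot: [-179.7, -0.0, 85.4]
force: [0.0, -0.8, 0.1]
gripper_width: 18.1
batten_end [{'location': [285.0, 183.6], 'confidence': 0.65}] board [ 67. -40.]
notched_offcut [{'location': [164.6, 113.8], 'confidence': 0.72}] board [0. 1.]
wax_jar [{'location': [410.7, 172.3], 'confidence': 0.92}] board [138. -32.]
[{'location': [272.9, 208.1], 'confidence': 0.66}] [-3.  7.]
t=7.77 now board [ 66.9 -84.4] z 88.8 -> (60, 172, 87) [ 0.5129 -0.0135  0.0034] [0.0026 0.0001 0.0004]
```

View pics/w3.png

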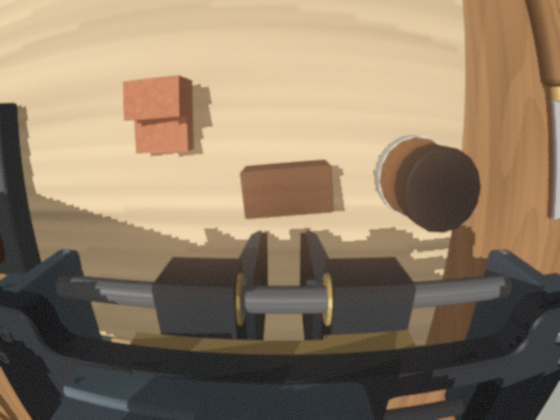

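Batten at (287,190), centred and nearly square to the fingers, and the jar is clear to the right. Push it.

```bash
python3 -m jog '0.02 0 0.002 0 0 0;0.04 0 0.002 0 0 0;0.065 0 0.002 0 0 0;0.09 -0.001 0.002 0 0 0;0.12 -0.002 0.002 0 0 0;0.15 -0.003 0.002 0 0 0;0.18 -0.004 0.002 0 0 0;0.21 -0.005 0.002 0 0 0;0.24 -0.006 0.002 0 0 0;0.27 -0.008 0.002 0 0 0;0.30 -0.009 0.002 0 0 0;0.33 -0.010 0.002 0 0 0;0.36 -0.011 0.002 0 0 0;0.39 -0.012 0.002 0 0 0;0.42 -0.014 0.002 0 0 0;0.45 -0.014 0.002 0 0 0;0.48 -0.014 0.002 0 0 0;0.512 -0.014 0.002 0 0 0;0.512 -0.014 0.002 0 0 0;0.512 -0.014 0.002 0 0 0'
python3 - <<'E'
from h import *
im=grab_frame("scene"); cv2.imwrite("pics/s3.png",im[:,:,::-1])
for q in("dowel_end","batten_end","notched_offcut"):
    a=tip_of(q,"scene")[:1]; 
    if a: print(q,a,"z60",np.round(tob(at("scene",a[0]["location"],60))),"z5",np.round(tob(at("scene",a[0]["location"],5))))
go(0,-54,140);go(0,-54,87)
E
```

```text
time_s: 9.43
ee_pos: [629.6, 198.6, 87.5]
ee_rot: [179.8, 0.0, 85.4]
force: [0.4, -0.8, -0.1]
gripper_width: 18.3
dowel_end [{'location': [358.1, 294.3], 'confidence': 0.79}] z60 [-37. 190.] z5 [-55. 175.]
batten_end [{'location': [305.3, 323.8], 'confidence': 0.56}] z60 [ 68. 192.] z5 [ 57. 178.]
t=9.63 now board [ 59.7 170.8] z 87.6 -> (0, -54, 140) [-0.4497 -0.119  -0.1049] [ 0.0024  0.0003 -0.0001]
t=9.63 now board [ 59.7 170.8] z 87.6 -> (0, -54, 87) [-0.4497 -0.1194  0.0011] [ 0.0024  0.0003 -0.0001]
```

View pics/s3.png

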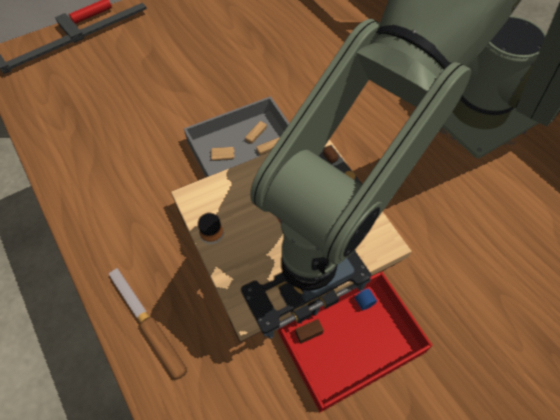

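The batten is in the bin at about (308,330). Next the notched piece.

```bash
python3 -m jog '0 0 -0.05 0 0 0;0 0 -0.105 0 0 0;-0.05 -0.013 -0.105 0 0 0;-0.12 -0.032 -0.105 0 0 0;-0.19 -0.05 -0.105 0 0 0;-0.26 -0.07 -0.105 0 0 0;-0.33 -0.09 -0.105 0 0 0;-0.40 -0.11 -0.105 0 0 0;-0.45 -0.119 -0.105 0 0 0;-0.45 -0.119 -0.105 0 0 0;-0.45 -0.119 -0.105 0 0 0;-0.45 -0.119 -0.06 0 0 0;-0.45 -0.119 -0.02 0 0 0;-0.45 -0.119 0.002 0 0 0;-0.45 -0.119 0.002 0 0 0'
python3 - <<'E'
from h import *
cal=calibration("wrist"); im=grab_frame("wrist"); cv2.imwrite("pics/w4.png",im[:,:,::-1])
a=tip_of("notched_offcut","wrist")[:1]
if a: print(a,"board",np.round(tob(at("wrist",a[0]["location"],60,cal))))
go(0,174,87)
E
```

```text
time_s: 10.88
ee_pos: [550.4, -21.5, 84.1]
ee_rot: [-179.9, 0.0, 85.3]
force: [-0.8, -0.2, -0.0]
gripper_width: 18.7
[{'location': [284.7, 167.5], 'confidence': 0.75}] board [ 2. -0.]
t=10.98 now board [  0.6 -53.4] z 86.5 -> (0, 174, 87) [ 0.4548 -0.0009 -0.001 ] [0.0024 0.0002 0.0003]
```

View pics/w4.png

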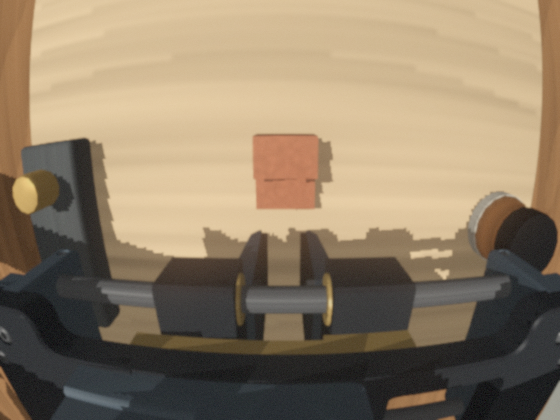

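Notched piece at (285,170), centred, low step facing the fingers. The fingertips at about 64 mm are below the 72 mm step. Push it.

```bash
python3 -m jog '0.02 0.002 0 0 0 0;0.04 0.002 0 0 0 0;0.065 0.002 0 0 0 0;0.09 0.002 0 0 0 0;0.12 0.002 0 0 0 0;0.15 0.002 0 0 0 0;0.18 0.002 0 0 0 0;0.21 0.002 0 0 0 0;0.24 0.002 0 0 0 0;0.27 0.002 0 0 0 0;0.30 0.002 0 0 0 0;0.33 0.002 0 0 0 0;0.36 0.002 0 0 0 0;0.39 0.002 0 0 0 0;0.42 0.002 0 0 0 0;0.445 0.002 0 0 0 0;0.462 0.002 0 0 0 0;0.462 0.002 0 0 0 0;0.462 0.002 0 0 0 0'
python3 -m jog '0 0 -0.06 0 0 0;0 0 -0.12 0 0 0;-0.05 -0.05 -0.18 0 0 0;-0.1 -0.1 -0.24 0 0 0;-0.15 -0.15 -0.3 0 0 0;-0.2 -0.2 -0.3 0 0 0;-0.25 -0.25 -0.3 0 0 0;-0.25 -0.25 -0.3 0 0 0;-0.25 -0.25 -0.3 0 0 0;-0.25 -0.25 -0.3 0 0 0'
python3 - <<'E'
from h import *
ims={n:grab_frame(n) for n in("scene","top")}
cv2.imwrite("pics/s5.png",ims["scene"][:,:,::-1])
for q in("dowel_end","batten_end","notched_offcut","scrap_bin","wax_jar","plane"):
    rs=[]
    for n in("scene","top"):
        a=tip_of(q,n)[:1]
        if a:
            rs.append(ray(n,a[0]["location"])); z=60 if q in("wax_jar","plane") else 5
            print(q,n,round(a[0]["confidence"],2),a[0]["location"],"board@%d"%z,np.round(tob(at(n,a[0]["location"],z))))
    if len(rs)==2: p=tri(rs); print("   tri",np.round(tob(p)),round(p[2]))
cr=cv2.resize(np.hstack([ims["scene"][260:420,270:440],ims["top"][130:290,120:290]]),None,fx=2.3,fy=2.3,interpolation=cv2.INTER_CUBIC)
cv2.imwrite("pics/c5.png",cr[:,:,::-1]); print(state()["time_s"])
E
```

```text
time_s: 12.57
ee_pos: [571.8, 208.6, 86.3]
ee_rot: [179.8, 0.0, 85.4]
force: [-0.0, 0.1, 0.1]
gripper_width: 18.7
time_s: 13.4
ee_pos: [437.0, 93.8, 236.4]
ee_rot: [179.7, 0.0, 85.3]
force: [0.7, 0.4, 0.1]
gripper_width: 18.2
dowel_end scene 0.87 [357.1, 296.4] board@5 [-51. 178.]
dowel_end top 0.66 [169.8, 197.4] board@5 [ -1. 240.]
   tri [-17. 207.] 111
batten_end scene 0.85 [305.3, 325.9] board@5 [ 59. 181.]
batten_end top 0.71 [194.0, 171.9] board@5 [ 63. 194.]
   tri [ 60. 187.] 23
notched_offcut scene 0.67 [335.1, 320.3] board@5 [  7. 197.]
notched_offcut top 0.46 [187.3, 194.9] board@5 [  9. 202.]
   tri [  8. 199.] 12
scrap_bin scene 0.59 [350.0, 339.3] board@5 [  2. 238.]
scrap_bin top 0.96 [167.5, 196.9] board@5 [ -0. 246.]
   tri [  1. 241.] 11
wax_jar scene 0.89 [212.3, 235.3] board@60 [137. -31.]
wax_jar top 0.81 [293.7, 143.1] board@60 [133. -26.]
   tri [134. -27.] 63
plane top 0.86 [291.7, 271.8] board@60 [-139.  -47.]
14.1
```

View pics/c5.png

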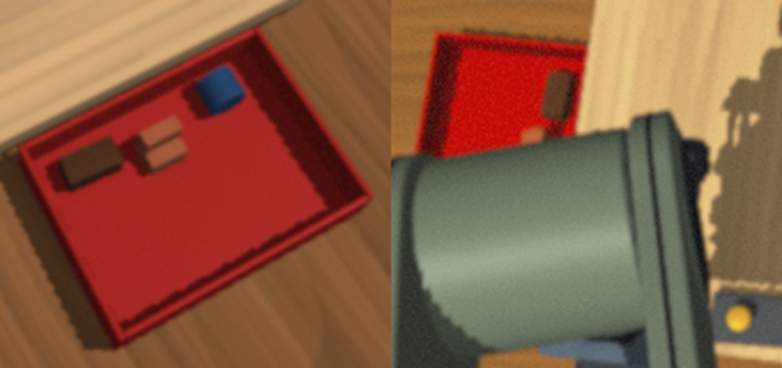

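All three look to be inside the bin, but the dowel and batten lie close to its near wall and have tipped over. I check the clearance from above with the wrist camera.

```bash
python3 -m jog '0.08 0.08 0 0 0 0;0.16 0.16 0 0 0 0;0.2 0.23 0 0 0 0;0.2 0.25 0 0 0 0;0.2 0.25 0 0 0 0;0.2 0.25 0 0 0 0;0.2 0.25 0 0 0 0'
python3 - <<'E'
from h import *
cal=calibration("wrist"); im=grab_frame("wrist"); cv2.imwrite("pics/w6.png",cv2.resize(im[0:280,100:460],None,fx=2,fy=2,interpolation=cv2.INTER_CUBIC)[:,:,::-1])
for q in("dowel_end","batten_end","notched_offcut","scrap_bin"):
    for a in tip_of(q,"wrist")[:1]: print(q,round(a["confidence"],2),a["location"],"board z5",np.round(tob(at("wrist",a["location"],5,cal))),"z20",np.round(tob(at("wrist",a["location"],20,cal))))
    for a in spot_in(q,"wrist")[:1]: print("   ",np.round(a["rect"]))
go(0,100,236); np.save("cal6.npy",cal,allow_pickle=True)
E
```

```text
time_s: 14.68
ee_pos: [568.6, 183.6, 235.7]
ee_rot: [179.9, 0.1, 85.4]
force: [0.6, 0.1, 0.3]
gripper_width: 18.2
dowel_end 0.83 [231.6, 163.1] board z5 [-59. 180.] z20 [-56. 182.]
    [218. 141. 246. 167.]
batten_end 0.92 [331.9, 163.6] board z5 [ 60. 179.] z20 [ 58. 182.]
    [312. 139. 355. 160.]
notched_offcut 0.65 [286.7, 143.3] board z5 [  7. 203.] z20 [  6. 204.]
    [273. 123. 304. 150.]
scrap_bin 0.73 [284.8, 109.1] board z5 [  4. 243.] z20 [  4. 243.]
    [184.  36. 386. 181.]
t=15.13 now board [  0.6 152.8] z 236.7 -> (0, 100, 236) [-0.1056 -0.0013  0.0015] [0.0024 0.0004 0.0008]
```

View pics/w6.png

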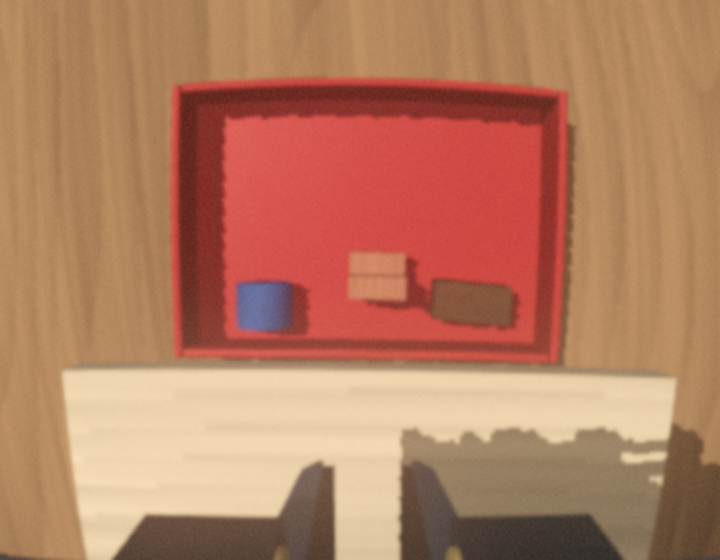

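The wrist view (2x crop) shows all three at rest on the bin floor: dowel (265,306), notched piece (377,276), batten (472,303). Each stands about 7 mm or more clear of the near wall line (row about 342). The networks put the dowel and batten at y ≈ 180, against the inner wall at 168. The jar and plane have not moved.

```bash
python3 -c "
from workcell import *
s=state(); print(s['time_s'],s['force']); print(job_done())"
```

```text
15.1333 [-0.02573343 -0.16395824 -0.04775376]
the job is handed in; nothing more can be done
None
```

I pushed all three offcuts along the board and over its y+ edge into the red scrap bin, one at a time (dowel, batten, notched piece). I used slightly open fingertips 4–7 mm above the board top and handed the job in at 15.1 s. No verdict was reported.

**Offcuts:** The last wrist view shows all three lying on the bin floor. In bin coordinates they sit at about x −58, +59 and +6 mm for the dowel, batten and notched piece. The dowel and batten ended closest to a limit, about 7–12 mm clear of the wall next to the board.

**Jar and plane:** The last checks put them within about 5 mm of their first estimates. That is roughly the scatter of the measurement, so I see no sign that they moved.

**Checks that failed or disagreed:** The top camera was partly blocked by the arm. Its dowel finding was wrong twice: once on the notched piece still on the board, and once near the bin's centre, which made that triangulation meaningless (z 111 mm). I relied on the scene and wrist views for the dowel, and they agree. In the same round the scene camera did not find the plane.

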